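Release and draw out the round-chip sample tray

ROBOT

A 6-joint arm with a two-finger parallel gripper is mounted at the origin on the work surface. World frame = base frame: x ahead of the robot, y to its left, z up, the work surface at z = 0. Lengths are in mm, angles in degrees, forces in N, time in s.
With the tool pointing down it reaches from about 300 to 775 mm from the base axis. Payload 14.6 kg.
Tool frame: the origin (TCP) lies midway between the tips of the shut fingers; the grasp point (between the pads) lies manip.pinch_z behind it (manip.pinch_z is the distance from the TCP to the grasp point, in mm); z points along the fingers, y is the direction in which the jaws open and shut (so a half turn about z gives the same grasp; the last joint's range is limited). The gripper opens to 94 mm and grips with 3 to 60 N. Pads are 16 mm wide; open, the fingers measure 119 mm over their backs; the gripper's body (75 mm by 177 mm) begins 78 mm behind the grasp point.
Start: joints at [72.387, 17.183, 87.147, -0, 75.671, -3.816], TCP at [131.162, 534.122, 205.446] pointing down, gripper open.
Joint ranges: [-173.82, 173.82], [-45.26, 126.66], [13.44, 144.39], [-59.66, 239.66], [0, 175.72], [-146.38, 146.38]. Speed limits (degrees/s): [127.2, 127.2, 147.25, 180, 180, 180].

INTERFACE

Orientations are given as [roll, pitch, yaw] about the fixed x, y, z axes, in that order (R = Rz(yaw) Ry(pitch) Rx(roll)).
In Python, from station import manip gives the robot as it stands.
- The arm moves only by the tool carry_out, never from a script. Its argument "deltas" is text: rows parted by semicolons, each of 6 numbers parted by spaces: the shift along the tool's x, y, z in units of 40 mm (1.0 is 40 mm), then the turn, a rotation vector about the tool's x, y, z in units of 10 degrees (1.0 is 10 degrees). In form: dx dy dz wx wy wz; .... A call has 1 to 8 rows; each row is the pose to reach, as a shift and turn from the pose commanded when the call began, along the tool's axes at that moment; what a row does not reach only later rows make up. A row lasts 1/8 s, in which the tool goes at most 62.5 mm and 10.7 degrees, less where a joint would pass 70% of its speed; a pose out of reach is approached as far as the arm can. A call with a gripper value outside its range is refused whole. "hand" is the finger opening in mm, from 0 to 94, set as the call begins (left out, the last holds). The fingers move at their own pace and stop on an object; "newtons" is the grip in N (left out, the last holds). Time passes only in rows, so rows that repeat a pose let the fingers close. It gives the time, the measured TCP pose, the force and the opening at its end, in the units of the state.
- manip.read_state(): the state, without advancing time (a new reading comes with each control period).
- manip.capture(name): name is "scene" or "top" or "wrist"; returns a dict with "image" (384x512x3 uint8, red, green, blue), "mtx" (3x3 intrinsics, pixels), "dist_coeffs" ([k1, k2, p1, p2, k3] as OpenCV has them; the pictures are not rectified), "rvec" (rotation vector, rad) and "tvec" (3), from world to camera coordinates, as OpenCV has them; the wrist camera has in their place "tool_from_camera" (4x4, takes a point from camera to tool coordinates, whose origin is the TCP and whose axes are the flange's). Camera axes: x right, y down, z forward; pixel columns grow to the right and rows downward; lengths in mm; the calibration is good to about 2 mm. A picture is of the moment at which its call begins: read the wrist's pose just before it. There is no depth.
- manip.sign_off(): hands the job in, once; it reports no verdict.
The state is a dict: "t": time; "joint_positions": joint angles; "joint_velocities": joint speeds; "tau": joint torques, N m; "eef_pos": TCP position; "ee_rot": TCP orientation; "ft_force": force on the tool from outside, world axes, zero at the start; "ft_torque": the same for the moment, N m; "finger_gap": opening from 0.0 (shut) to 1.0 (fully open).
Only numpy, scipy, OpenCV 4.12 (cv2) and the standard library are available. Lean on these libraries where they do the work, as an engineer would, in place of code of your own. Each camera call takes 0.05 s, during which the arm holds its last target.

TASK

Get the tray of round tile chips out of its bay in the sample rack: reach into its pull bail, hold down the sprung stop button in front of the tray with a fingertip and, keeping it down, draw the tray over it and straight out along the ledge until the button springs up again behind it. Leave the tray lying flat on the ledge; do not lift it, and do not disturb the tray of long strips or the things on the counter.

Things in the scene. Friction and masses are not known exactly. Their poses are not given: they have to be found in the camera images.
- rack: Fixed two-bay tray rack: plinth 350 x 292 mm; trays slide on its top, the sill, 30 mm above the counter. x axis to the rear (trays come out to -x), y to the left bay. Origin on the counter midway between the two stop buttons. Ledge edge x = -200, rear x = 150 mm. Bay centres y = +-71 mm. Behind x = 22 mm cheeks with lips (29 mm above sill) hold the tray rims down.
- tray_round: Loose tray with 12 round tile chips (28 mm discs), 110 (x) x 130 x 24 mm, 0.7 to 1 kg, underside ends rounded 5 mm. Origin: centre of underside; axes as the rack's. Starts on the sill in either bay, origin at rack x = 76 to 82 mm (front face 21 to 27 mm behind the stop button's axis). Slides out with 5 to 12 N, guided by ledge rails 10 mm high, 2 mm play each side.
- tray_round_bail (a point): Middle of the inner side (facing the tray) of the crossbar of this tray's pull bail, 42 mm in front of the tray's front, 20 mm above the sill. Bail of 10 mm round steel bar: crossbar and two arms at y = +-45 mm. The opening between crossbar, arms and tray front is 42 (x) x 80 mm, open above and below; the stop button stands in it.
- tray_strip: The same kind of tray and bail, with five long narrow tile strips (13 x 112 mm) instead of round chips, in the other bay; to be left where it is. Same origin and axes.
- stop_left (a joint): How far the left bay's stop button is pressed, m: 0 up, 0.012 flush with the sill, 0.0125 bottom. Vertical steel spring plunger, 36 mm across, 12 mm proud of the sill, top 4 mm a shallow dome; 2 N starts it, 4 N holds it flush. Up, it bars the tray; within about 3 mm of flush the tray rides over it and keeps it down until wholly past (tray origin beyond rack x = -73 mm).
- stop_right (a joint): The same for the right bay's stop button.
- stop_left_top (a point): Top centre of the left bay's stop button (rack x = 0, y = +71 mm), 42 mm above the counter when up.
- stop_right_top (a point): Top centre of the right bay's stop button (rack x = 0, y = -71 mm), 42 mm above the counter when up.
- mug: bystander: white mug, 76 mm wide, 90 mm high, standing beside the rack; origin at the centre of its underside
- jar: bystander: glass jar with metal lid, 56 mm wide, 75 mm high, beside the rack; origin at the centre of its underside
- oak_block: bystander: oak sample block 110 x 42 x 22 mm lying beside the rack; origin at the centre of its underside

How it is judged:
By the outcome, as a careful person would: the job done as asked, in the order asked, and still so for the second after the job is handed in, with the robot touching nothing.
It also fails if it takes over 38 s, if anything falls off the work surface, if the arm or the gripper's body presses on something with over 40 N, if the wrist force passes 120 N, or if a joint passes its speed limit or range.

## Working session

There is one attempt and no reset: what is moved stays moved. The work goes in short steps, Python scripts to look and compute and a tool call to move; the robot and the scene stay as the last step left them, time stands still between calls to the robot, and variables do not carry over. Pictures are saved under pics/ and viewed, and the job is handed in when it is done.

Besides the shell and the picture viewer there is one more tool, called in YAML: its name, and indented under it one key for each argument. carry_out: Moves the arm, as the interface text tells. Its arguments: {"type":"object","properties":{"deltas":{"type":"string"},"hand":{"type":"number"},"newtons":{"type":"number"}},"required":["deltas"]}

```bash
mkdir -p pics; ls; python3 - <<'E'
from station import manip
import cv2
print(manip.read_state(), manip.pinch_z)
for n in ["scene","top","wrist"]:
    c=manip.capture(n); cv2.imwrite(f"pics/{n}0.png",cv2.cvtColor(c["image"],cv2.COLOR_RGB2BGR))
    print(n,{k:v for k,v in c.items() if k!="image"})
E
```

```text
pics
{'t': 0.0, 'joint_positions': array([ 7.23889341e+01,  1.72158761e+01,  8.71794649e+01, -3.09876045e-03,
        7.56702643e+01, -3.81637142e+00]), 'joint_velocities': array([-0.02100277, -0.00275756,  0.18261229, -0.13152151, -0.03381589,
       -0.05586882]), 'tau': array([ 3.12139919e-04, -5.31820428e+01, -3.52732337e+01,  7.08386069e-02,
        2.45554018e-02, -9.47714125e-05]), 'eef_pos': array([131.08686566, 533.8846879 , 204.89012751]), 'ee_rot': array([-1.79934340e+02, -1.37181631e-03,  1.66206073e+02]), 'ft_force': array([ 0.14866977, -0.55416622,  0.21676614]), 'ft_torque': array([0.04321335, 0.03607492, 0.03189635]), 'finger_gap': 1.0006386384494013} 18.8
scene {'mtx': array([[421.57446462,   0.        , 254.39233593],
       [  0.        , 421.57446462, 192.30805064],
       [  0.        ,   0.        ,   1.        ]]), 'dist_coeffs': array([-0.15263717,  0.        ,  0.        ,  0.        ,  0.        ]), 'rvec': array([ 1.44044127,  2.02728585, -0.9434588 ]), 'tvec': array([ 159.77773555, -294.20027417, 1405.7119514 ])}
top {'mtx': array([[447.20873153,   0.     
[... 247 characters left out ...]
01947,  0.22776412]), 'tvec': array([ -5.49323665, 585.26964084, 936.82662466])}
wrist {'mtx': array([[283.7258229 ,   0.        , 258.23991924],
       [  0.        , 283.7258229 , 189.77654049],
       [  0.        ,   0.        ,   1.        ]]), 'dist_coeffs': array([-0.03709924,  0.        ,  0.        ,  0.        ,  0.        ]), 'tool_from_camera': array([[ 1.12039605e-03, -9.60608084e-01, -2.77904397e-01,
         8.14633236e+01],
       [ 9.99996152e-01,  1.78153629e-03, -2.12650977e-03,
         7.95521870e-01],
       [ 2.53783924e-03, -2.77900945e-01,  9.60606384e-01,
        -1.79041367e+02],
       [ 0.00000000e+00,  0.00000000e+00,  0.00000000e+00,
         1.00000000e+00]])}
```

View pics/scene0.png

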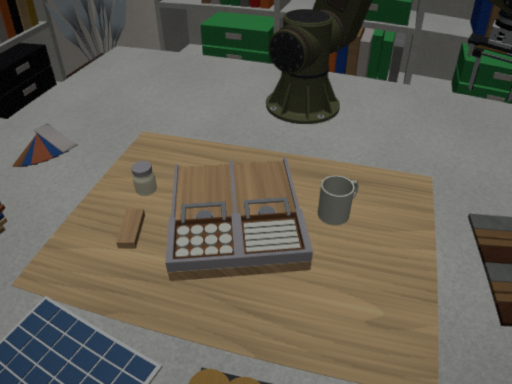

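View pics/top0.png

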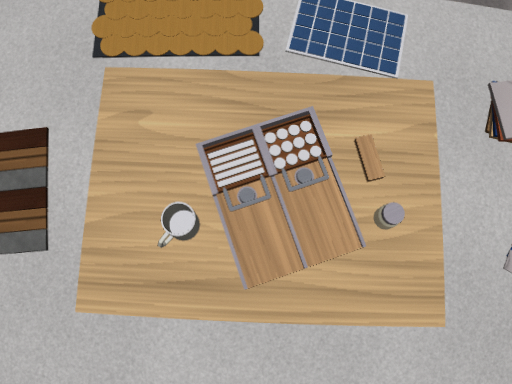

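View pics/wrist0.png

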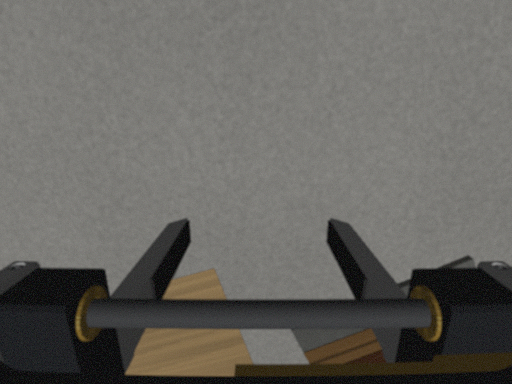

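The top view shows the round tray on the image right, with its button near (304,177) and its bail above the ledge. The strip tray's button is near (247,196). I'll zoom in to get exact pixels.

```bash
python3 - <<'E'
import cv2
a=cv2.imread("pics/top0.png")[95:295,185:375]; cv2.imwrite("pics/topz.png",cv2.resize(a,None,fx=3,fy=3,interpolation=cv2.INTER_CUBIC)[:600])
a=cv2.imread("pics/top0.png")[110:210,190:340]; cv2.imwrite("pics/topz2.png",cv2.resize(a,None,fx=5,fy=5,interpolation=cv2.INTER_CUBIC))
E
```

```text
(no output)
```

View pics/topz.png

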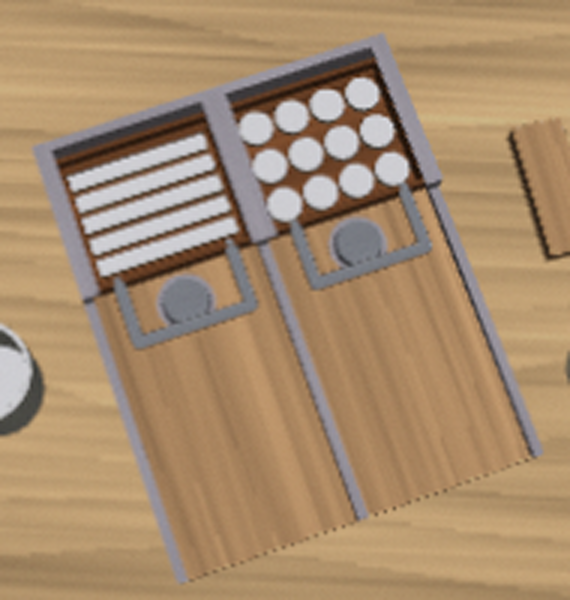

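View pics/topz2.png

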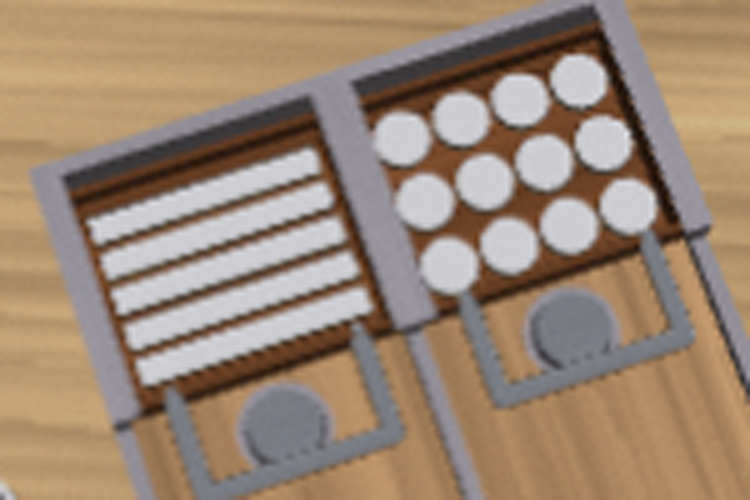

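```bash
cat > h.py <<'E'
import cv2,numpy as np
def unproj(c,uv,z):
    p=cv2.undistortPoints(np.array(uv,float).reshape(-1,1,2),c["mtx"],c["dist_coeffs"]).reshape(-1,2)
    R=cv2.Rodrigues(c["rvec"])[0]; C=-R.T@c["tvec"]
    d=np.c_[p,np.ones(len(p))]@R
    return C+d*((np.broadcast_to(z,len(p))-C[2])/d[:,2])[:,None]
def proj(c,P):
    return cv2.projectPoints(np.array(P,float).reshape(-1,1,3),c["rvec"],c["tvec"],c["mtx"],c["dist_coeffs"])[0].reshape(-1,2)
E
python3 - <<'E'
from station import manip
from h import *
np.set_printoptions(suppress=True,precision=1)
c=manip.capture("top")
z2=lambda u,v:(190+(u+.5)/5-.5,110+(v+.5)/5-.5); z3=lambda u,v:(185+(u+.5)/3-.5,95+(v+.5)/3-.5)
uv=[z2(285,424),z2(571,330),z3(362,517),z3(183,581),z3(540,455),z2(598,378-8),z2(303-0,468-3)]
P=unproj(c,uv,[42,42,40,40,40,55,55]);print(P)
d=P[1]-P[0];print(np.hypot(*d[:2]),np.degrees(np.arctan2(d[1],d[0])))
m=(P[0]+P[1])/2; print(m,P[2]-m,np.hypot(*(P[2]-m)[:2]))
a=cv2.imread("pics/scene0.png")[150:280,150:320]; cv2.imwrite("pics/scz.png",cv2.resize(a,None,fx=4,fy=4,interpolation=cv2.INTER_CUBIC))
E
```

```text
[[ 573.1   60.3   42. ]
 [ 630.8  -67.    42. ]
 [ 422.2  -86.7   40. ]
 [ 362.6   40.8   40. ]
 [ 480.9 -217.5   40. ]
 [ 609.8  -79.4   55. ]
 [ 552.4   50.    55. ]]
139.8137042174544 -65.60967747884598
[601.9  -3.4  42. ] [-179.7  -83.3   -2. ] 198.10855973940332
```

View pics/scz.png

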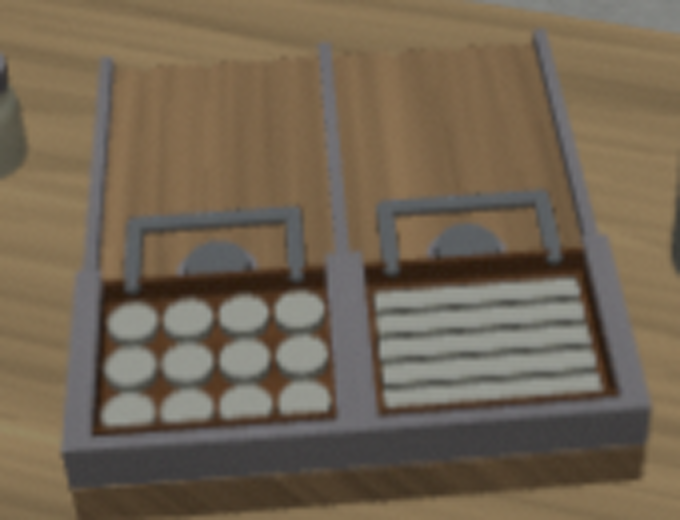

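The scene view confirms it: the right bay (negative rack y) holds the round tray. Next I'll fit the rack pose and tray slide jointly from both views.

```bash
cat > fit.py <<'E'
from station import manip
from h import *
from scipy.optimize import least_squares
np.set_printoptions(suppress=True,precision=2)
T=manip.capture("top");S=manip.capture("scene")
z2=lambda u,v:(190+(u+.5)/5-.5,110+(v+.5)/5-.5); z3=lambda u,v:(185+(u+.5)/3-.5,95+(v+.5)/3-.5); s4=lambda u,v:(150+(u+.5)/4-.5,150+(v+.5)/4-.5)
obs=[(T,z2(285,424),(0,71,42)),(T,z2(571,330),(0,-71,42)),(T,z3(362,517),(-200,0,40)),(T,z3(183,581),(-200,143.5,40)),(T,z3(540,455),(-200,-143.5,40)),
(S,s4(325,46),(-200,0,40)),(S,s4(106,60),(-200,-143.5,40)),(S,s4(541,35),(-200,143.5,40)),
(T,z2(600,362),('b',-71,51)),(S,s4(216,221),('b2',-71,50))]
def W(p,q):
    x,y,z=q
    if x=='b': x=p[3]-55-42-5; z=55
    if x=='b2': x=p[3]-55-42; z=50
    a=np.radians(p[2]);return (p[0]+x*np.cos(a)-y*np.sin(a),p[1]+x*np.sin(a)+y*np.cos(a),z)
def f(p): return np.concatenate([proj(c,[W(p,q)])[0]-uv for c,uv,q in obs])
r=least_squares(f,[602,-3,24.6,79],loss='soft_l1');print(r.x);print(r.fun.reshape(-1,2))
p=r.x
print("button R",W(p,(0,-71,42)),"bail inner",W(p,(p[3]-97,-71,50)))
s=manip.capture("wrist");
E
python3 fit.py
python3 - <<'E'
import cv2
a=cv2.imread("pics/wrist0.png")[200:384];cv2.imwrite("pics/wz.png",cv2.resize(a,None,fx=1.5,fy=1.5))
E
```

```text
[603.48  -3.31  24.63  77.89]
[[-0.37 -0.38]
 [ 0.42 -0.9 ]
 [-0.02  0.24]
 [-1.39  0.19]
 [-0.18 -0.27]
 [-0.48 -0.87]
 [-0.67 -0.87]
 [-0.08 -1.41]
 [-1.01  0.95]
 [-0.98  0.7 ]]
button R (np.float64(633.0745124369814), np.float64(-67.84482368811034), 42) bail inner (np.float64(615.7013218699843), np.float64(-75.8104509039404), 50)
```

View pics/wz.png

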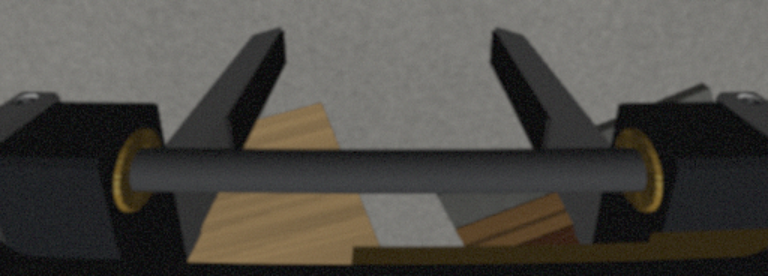

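```bash
cat > d.py <<'E'
import numpy as np,sys
from scipy.spatial.transform import Rotation as R
def delta(p0,rpy0,p1,rpy1):
    a=R.from_euler('xyz',rpy0,degrees=True);b=R.from_euler('xyz',rpy1,degrees=True)
    return np.round(np.r_[a.inv().apply(np.subtract(p1,p0))/40,(a.inv()*b).as_rotvec(degrees=True)/10],3)
E
python3 -c "
from d import *
print(delta([131.16,534.12,205.45],[180,0,166.2],[635,-67,150],[180,0,114.63]))"
```

```text
[-15.817 -11.59    1.386   0.     -0.      5.157]
```

carry_out:
  deltas: "-15.82 -11.59 1 0 0 5.16; -15.82 -11.59 1 0 0 5.16; -15.82 -11.59 1 0 0 5.16; -15.82 -11.59 1 0 0 5.16; -15.82 -11.59 1 0 0 5.16; -15.82 -11.59 1 0 0 5.16; -15.82 -11.59 1 0 0 5.16; -15.82 -11.59 1 0 0 5.16"
  hand: 0
  newtons: 40

```text
t: 1.35
eef_pos: [453.1, 149.6, 180.2]
ee_rot: [180.0, 0.0, 114.6]
ft_force: [-0.0, 0.2, 0.4]
finger_gap: 0.18
```

carry_out:
  deltas: "0 0 0 0 0 0; 0 0 0 0 0 0"

```text
t: 1.6
eef_pos: [451.7, 151.7, 179.9]
ee_rot: [-180.0, -0.0, 114.6]
ft_force: [-0.2, 0.6, 0.2]
finger_gap: 0.007
```

```bash
python3 -c "
from d import *
from station import manip
s=manip.read_state();print(s['eef_pos'],s['ee_rot'])
print(delta(s['eef_pos'],s['ee_rot'],[635,-67,150],[180,0,114.63]))"
```

```text
[451.68711678 151.67441692 179.89814329] [-1.79982198e+02 -1.26839307e-02  1.14576200e+02]
[-6.878e+00  1.894e+00  7.450e-01 -2.000e-03 -1.000e-03 -5.000e-03]
```

carry_out:
  deltas: "-6.88 1.9 0.75 0 0 0; -6.88 1.9 0.75 0 0 0; -6.88 1.9 0.75 0 0 0; -6.88 1.9 0.75 0 0 0; -6.88 1.9 0.75 0 0 0; -6.88 1.9 0.75 0 0 0; -6.88 1.9 0.75 0 0 0; -6.88 1.9 0.75 0 0 0"

```text
t: 2.6
eef_pos: [635.4, -65.5, 150.6]
ee_rot: [180.0, 0.0, 114.7]
ft_force: [-0.4, 0.4, -0.7]
finger_gap: 0.004
```

```bash
cat > look.py <<'E'
import sys
from station import manip
from h import *
np.set_printoptions(suppress=True,precision=2)
s=manip.read_state();print(s['t'],s['eef_pos'],s['ee_rot'],s['ft_force'],s['finger_gap'])
n=sys.argv[1]
for k in sys.argv[2:]:
    c=manip.capture(k);cv2.imwrite(f"pics/{k}{n}.png",cv2.cvtColor(c["image"],cv2.COLOR_RGB2BGR))
E
python3 look.py 1 wrist top scene
```

```text
2.6 [635.39 -65.5  150.56] [179.97   0.01 114.71] [-0.42  0.36 -0.72] 0.004401455732639225
```

View pics/wrist1.png

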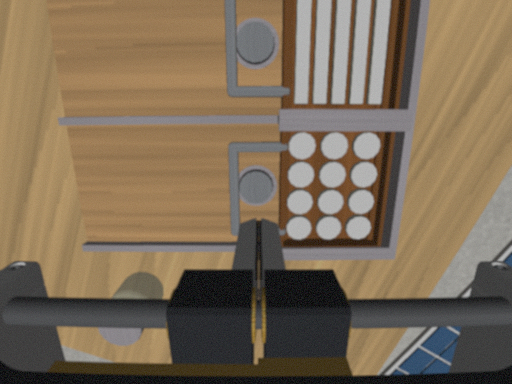

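View pics/top1.png

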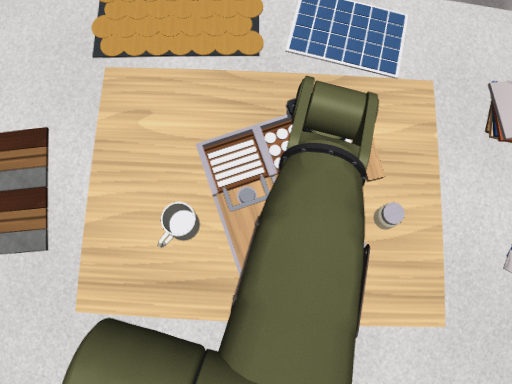

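The wrist view shows the round bay's button at (256,187), the crossbar at about column 235 and the tray front at about column 280. The shut fingertips are at (259,222). I'll measure these in the world frame.

```bash
python3 - <<'E'
import cv2
a=cv2.imread("pics/wrist1.png")[110:260,190:390];cv2.imwrite("pics/w1z.png",cv2.resize(a,None,fx=4,fy=4,interpolation=cv2.INTER_CUBIC))
E
```

```text
(no output)
```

View pics/w1z.png

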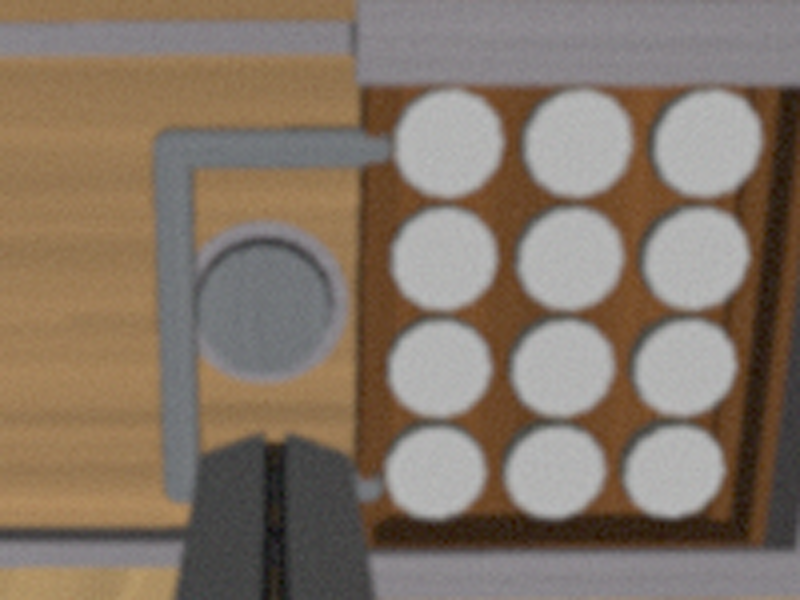

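```bash
cat > wr.py <<'E'
from station import manip
from h import *
from scipy.spatial.transform import Rotation as Ro
np.set_printoptions(suppress=True,precision=1)
c=manip.capture("wrist")
def wun(uv,z,pos,rpy):
    p=cv2.undistortPoints(np.array(uv,float).reshape(-1,1,2),c["mtx"],c["dist_coeffs"]).reshape(-1,2)
    M=c["tool_from_camera"];R=Ro.from_euler('xyz',rpy,degrees=True).as_matrix()@M[:3,:3]
    C=np.array(pos)+Ro.from_euler('xyz',rpy,degrees=True).apply(M[:3,3])
    d=np.c_[p,np.ones(len(p))]@R.T
    return C+d*((np.array(z)-C[2])/d[:,2])[:,None]
def rack(P,p=(603.48,-3.31,24.63)):
    a=np.radians(p[2]);q=P[:,:2]-p[:2];return np.c_[q[:,0]*np.cos(a)+q[:,1]*np.sin(a),-q[:,0]*np.sin(a)+q[:,1]*np.cos(a),P[:,2]]
E
python3 - <<'E'
from wr import *
z4=lambda u,v:(190+(u+.5)/4-.5,110+(v+.5)/4-.5)
pos=[635.39,-65.5,150.56];rpy=[179.97,0.01,114.71]
uv=[z4(264,307),z4(195,250),z4(199,400),z4(357,300),z4(355,430),z4(203,455),z4(265,433),z4(348,455),z4(355,40)]
P=wun(uv,[42,50,50,54,54,150.5,150.5,150.5,40],pos,rpy);print(P);print(rack(P))
print(rack(np.array([pos])))
E
```

```text
[[632.  -65.   42. ]
 [609.2 -56.7  50. ]
 [626.3 -93.1  50. ]
 [651.2 -50.4  54. ]
 [666.1 -82.2  54. ]
 [621.9 -65.3 150.5]
 [629.8 -57.2 150.5]
 [644.3 -54.9 150.5]
 [624.1   6.6  40. ]]
[[  0.3 -68.   42. ]
 [-17.1 -50.9  50. ]
 [-16.7 -91.1  50. ]
 [ 23.8 -62.8  54. ]
 [ 24.1 -97.8  54. ]
 [ -9.1 -64.  150.5]
 [  1.5 -59.9 150.5]
 [ 15.6 -63.9 150.5]
 [ 22.8   0.4  40. ]]
[[  3.1 -69.8 150.6]]
```

carry_out:
  deltas: "0 -0.02 1.3 0 0 0; 0 -0.02 2.2 0 0 0; 0 -0.02 2.6 0 0 0; 0 -0.02 2.6 0 0 0; 0 -0.02 2.6 0 0 0"

```text
t: 3.42
eef_pos: [635.8, -67.6, 47.8]
ee_rot: [179.9, 0.1, 114.6]
ft_force: [-0.4, -0.1, 0.6]
finger_gap: 0.005
```

```bash
python3 look.py 2 wrist scene;python3 - <<'E'
import cv2
a=cv2.imread("pics/wrist2.png")[110:260,190:390];cv2.imwrite("pics/w2z.png",cv2.resize(a,None,fx=4,fy=4,interpolation=cv2.INTER_CUBIC))
a=cv2.imread("pics/scene2.png")[150:270,150:320];cv2.imwrite("pics/s2z.png",cv2.resize(a,None,fx=4,fy=4,interpolation=cv2.INTER_CUBIC))
E
```

```text
3.425 [635.82 -67.55  47.76] [179.88   0.08 114.6 ] [-0.38 -0.09  0.64] 0.004796847946466386
```

View pics/w2z.png

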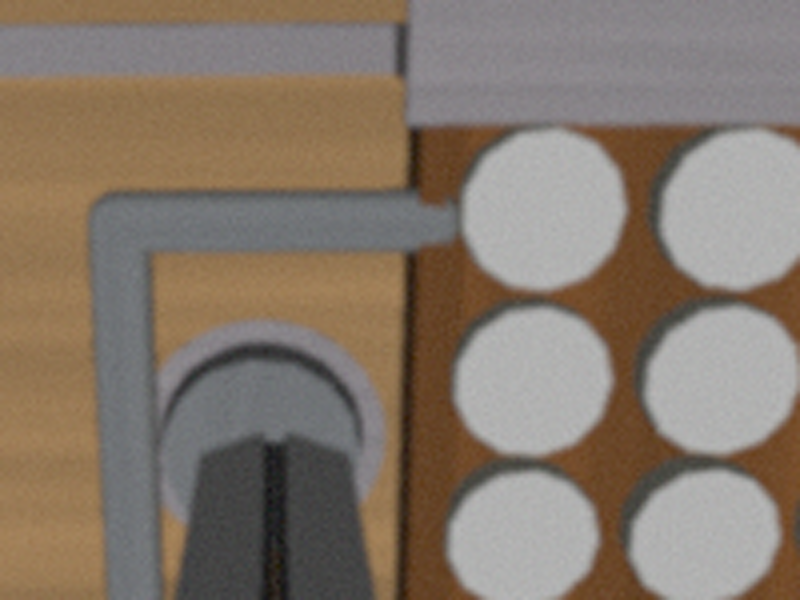

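View pics/s2z.png

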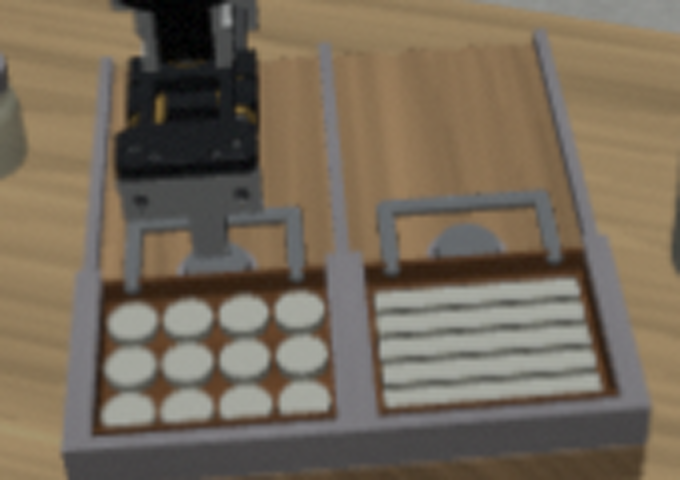

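The fingertip is inside the bail above the button, about 2 mm toward the tray and a few mm low in rack y. I'll trim that while pressing, and watch the force.

carry_out:
  deltas: "0.1 -0.03 0.1 0 0 0; 0.1 -0.03 0.2 0 0 0; 0.1 -0.03 0.3 0 0 0; 0.1 -0.03 0.36 0 0 0; 0.1 -0.03 0.36 0 0 0"

```text
t: 4.15
eef_pos: [632.2, -64.2, 31.5]
ee_rot: [180.0, -0.0, 114.6]
ft_force: [-0.1, 2.0, 2.5]
finger_gap: 0.0
```

carry_out:
  deltas: "0 0 0.03 0 0 0; 0 0 0.05 0 0 0; 0 0 0.05 0 0 0"

```text
t: 4.53
eef_pos: [632.3, -64.3, 30.3]
ee_rot: [180.0, 0.0, 114.6]
ft_force: [-3.8, 2.4, 9.8]
finger_gap: 0.002
```

Force rose to 9.8 N at z 30.3, so the button is bottomed. I'll ease up about 1 mm, so the tip stays just above the sill with the button within about 1 mm of flush. Then I'll bring the finger to the crossbar.

carry_out:
  deltas: "0 0 -0.025 0 0 0; 0 -0.05 -0.025 0 0 0; 0 -0.1 -0.025 0 0 0; 0 -0.15 -0.025 0 0 0; 0 -0.2 -0.025 0 0 0; 0 -0.25 -0.025 0 0 0; 0 -0.25 -0.025 0 0 0"

```text
t: 5.4
eef_pos: [623.3, -68.5, 30.6]
ee_rot: [179.9, 0.0, 114.6]
ft_force: [4.6, 2.1, 1.5]
finger_gap: 0.002
```

```bash
python3 look.py 3 wrist;python3 - <<'E'
import cv2
a=cv2.imread("pics/wrist3.png")[110:260,190:390];cv2.imwrite("pics/w3z.png",cv2.resize(a,None,fx=4,fy=4,interpolation=cv2.INTER_CUBIC))
E
```

```text
5.4 [623.31 -68.48  30.64] [179.95   0.02 114.6 ] [4.62 2.13 1.52] 0.0021603470017185085
```

View pics/w3z.png

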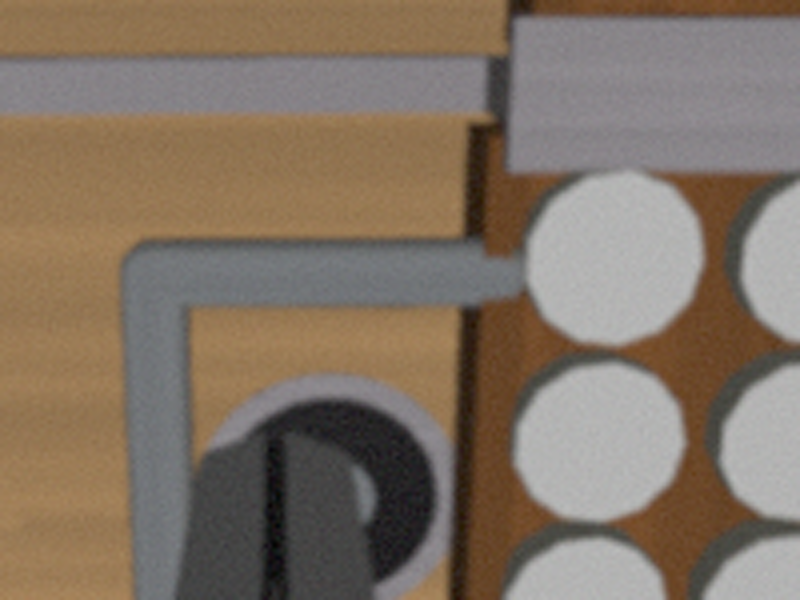

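The finger bears on the crossbar, the button is sunk in its recess, and the tray has started to move. Its front is at the recess's rear edge. I'll keep drawing slowly.

carry_out:
  deltas: "0 -0.06 0.005 0 0 0; 0 -0.12 0.01 0 0 0; 0 -0.18 0.01 0 0 0; 0 -0.24 0.01 0 0 0; 0 -0.3 0.01 0 0 0; 0 -0.35 0.01 0 0 0; 0 -0.35 0.01 0 0 0"

```text
t: 6.32
eef_pos: [610.8, -74.3, 30.5]
ee_rot: [179.9, 0.0, 114.6]
ft_force: [6.1, 2.6, 2.6]
finger_gap: 0.005
```

```bash
python3 look.py 4 wrist;python3 - <<'E'
import cv2
a=cv2.imread("pics/wrist4.png")[110:260,190:390];cv2.imwrite("pics/w4z.png",cv2.resize(a,None,fx=4,fy=4,interpolation=cv2.INTER_CUBIC))
E
```

```text
6.325 [610.82 -74.27  30.53] [179.92   0.04 114.6 ] [6.05 2.58 2.61] 0.005281302392859862
```

View pics/w4z.png

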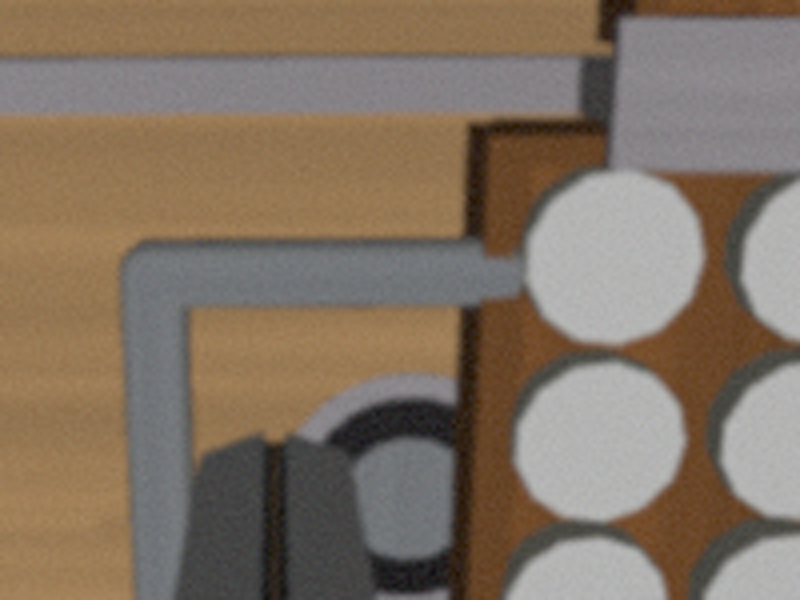

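The tray now covers the rear half of the depressed button. I'll draw on past its centre, then raise the tip a few mm and continue the pull.

carry_out:
  deltas: "0 -0.08 0 0 0 0; 0 -0.16 0 0 0 0; 0 -0.24 0 0 0 0; 0 -0.34 0 0 0 0; 0 -0.44 -0.03 0 0 0; 0 -0.54 -0.06 0 0 0; 0 -0.64 -0.08 0 0 0; 0 -0.74 -0.1 0 0 0"

```text
t: 7.38
eef_pos: [583.1, -86.7, 34.1]
ee_rot: [-180.0, -0.0, 114.6]
ft_force: [2.6, 2.0, -2.4]
finger_gap: 0.008
```

```bash
python3 look.py 5 wrist;python3 - <<'E'
import cv2
from h import *
from wr import rack
from station import manip
print(rack(manip.read_state()['eef_pos'][None]))
E
```

```text
7.375 [583.08 -86.71  34.06] [-179.98   -0.01  114.6 ] [ 2.61  1.98 -2.39] 0.008416268758052835
[[-53.6 -67.4  34.2]]
```

View pics/wrist5.png

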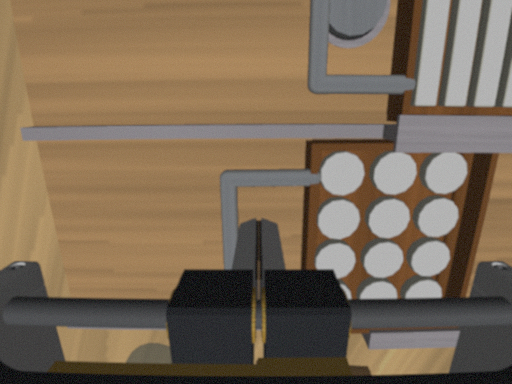

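carry_out:
  deltas: "0 -0.15 0 0 0 0; 0 -0.35 0 0 0 0; 0 -0.55 0 0 0 0; 0 -0.75 0 0 0 0; 0 -0.95 0 0 0 0; 0 -1.15 0 0 0 0; 0 -1.35 0 0 0 0; 0 -1.5 0 0 0 0"

```text
t: 8.48
eef_pos: [528.4, -111.8, 34.2]
ee_rot: [180.0, 0.0, 114.6]
ft_force: [3.8, 1.1, -0.5]
finger_gap: 0.007
```

carry_out:
  deltas: "0 -0.2 0 0 0 0; 0 -0.4 0 0 0 0; 0 -0.6 0 0 0 0; 0 -0.8 0 0 0 0; 0 -0.95 0 0 0 0; 0 -1.1 0 0 0 0; 0 -1.2 0 0 0 0; 0 -1.2 0 0 0 0"

```text
t: 9.48
eef_pos: [484.8, -131.8, 34.2]
ee_rot: [-180.0, -0.0, 114.6]
ft_force: [1.1, 0.6, 0.1]
finger_gap: 0.006
```

```bash
python3 look.py 6 wrist scene;python3 - <<'E'
import cv2
from h import *
from wr import rack
from station import manip
print(rack(manip.read_state()['eef_pos'][None]))
a=cv2.imread("pics/scene6.png")[130:280,150:320];cv2.imwrite("pics/s6z.png",cv2.resize(a,None,fx=4,fy=4,interpolation=cv2.INTER_CUBIC))
E
```

```text
9.475 [ 484.8  -131.78   34.17] [-179.96   -0.01  114.6 ] [1.05 0.59 0.14] 0.0059733424708768934
[[-161.3  -67.2   34. ]]
```

View pics/wrist6.png

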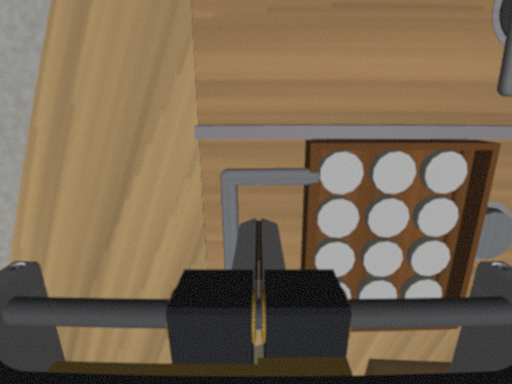

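View pics/s6z.png

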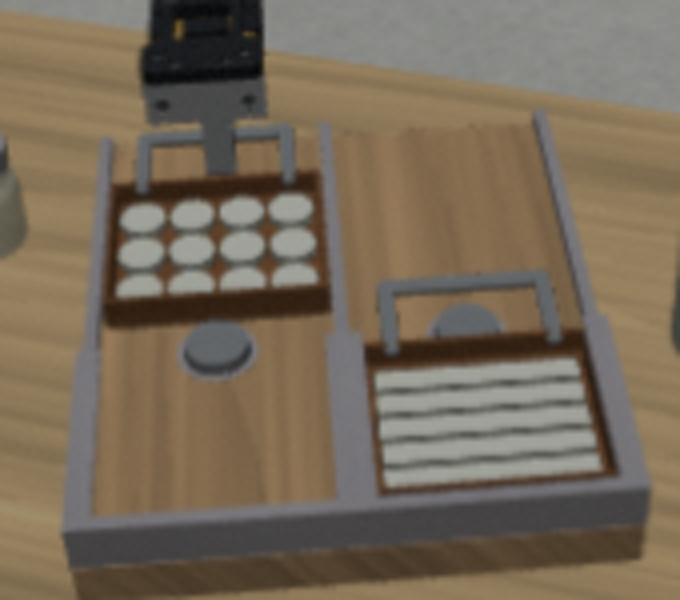

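The scene view shows the tray past the button, which is proud again at zoom pixel (217,345). I'll draw 2 mm more for margin, back off the crossbar, then rise straight up.

carry_out:
  deltas: "0 -0.06 0 0 0 0; 0 -0.06 0 0 0 0; 0 0.04 0 0 0 0; 0 0.14 0 0 0 0; 0 0.14 0 0 0 0; 0 0.14 0 0 0 0"

```text
t: 10.38
eef_pos: [490.3, -129.2, 34.1]
ee_rot: [-180.0, -0.0, 114.6]
ft_force: [0.0, 0.2, -0.2]
finger_gap: 0.002
```

```bash
python3 look.py 7 wrist
```

```text
10.375 [ 490.26 -129.18   34.12] [-179.99   -0.01  114.61] [ 0.02  0.21 -0.18] 0.002277524943794818
```

View pics/wrist7.png

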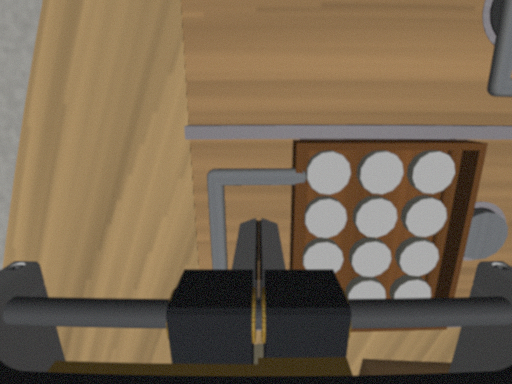

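The finger is clear of both the crossbar and the tray front. Rising now.

carry_out:
  deltas: "0 0 -0.3 0 0 0; 0 0 -0.8 0 0 0; 0 0 -1.5 0 0 0; 0 0 -2.4 0 0 0; 0 0 -3.3 0 0 0; 0 0 -3.5 0 0 0; 0 0 -3.5 0 0 0; 0 0 -3.5 0 0 0"

```text
t: 11.42
eef_pos: [489.8, -129.1, 173.0]
ee_rot: [-179.9, -0.1, 114.6]
ft_force: [0.2, 0.1, -0.1]
finger_gap: 0.007
```

```bash
python3 look.py 8 wrist scene top
```

```text
11.425 [ 489.83 -129.1   173.02] [-179.92   -0.08  114.6 ] [ 0.22  0.13 -0.08] 0.006979364509385465
```

View pics/wrist8.png

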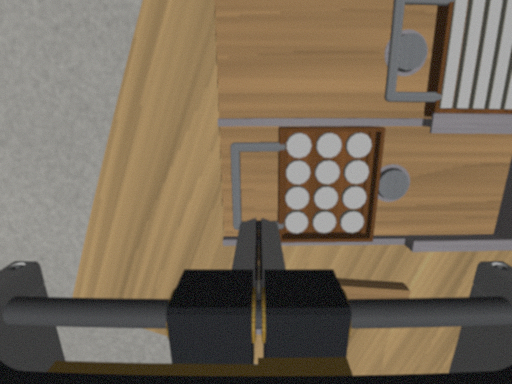

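View pics/scene8.png

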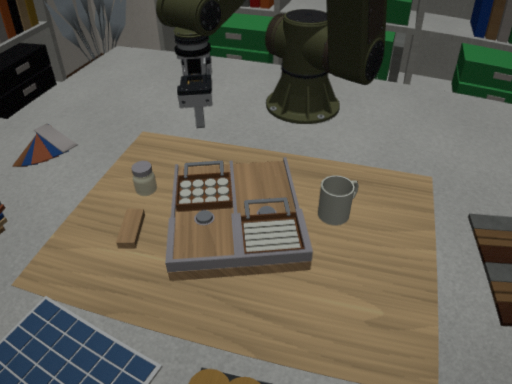

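```bash
python3 - <<'E'
from wr import *
s=manip.read_state();print(s['eef_pos'],s['ee_rot'])
a=cv2.imread("pics/wrist8.png")[100:290,190:440];cv2.imwrite("pics/w8z.png",cv2.resize(a,None,fx=3,fy=3,interpolation=cv2.INTER_CUBIC))
E
```

```text
[ 490.1 -129.2  173.5] [-179.9   -0.   114.6]
```

View pics/w8z.png

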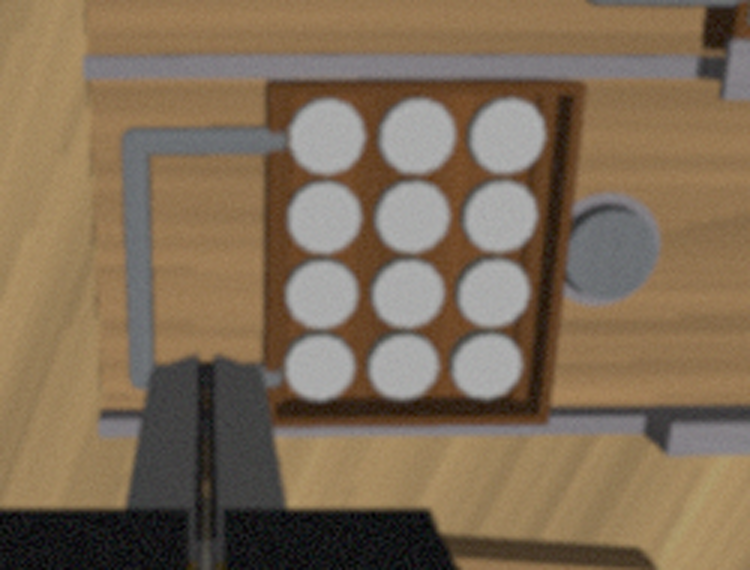

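The wrist and scene views show the tray flat between the rails and wholly on the ledge, with its button up behind it. The strip tray, mug, jar and block look unmoved.

```bash
python3 -c "
from station import manip
print(manip.sign_off())"
```

```text
the job is handed in; nothing more can be done
None
```

The round-chip tray is out of its bay (the right one) and lying flat on the ledge, with its stop button up again behind it. I handed the job in at about 11.5 s.

- **What I did:** I reached into the bail with the fingers shut and pressed the button down; the force reached about 10 N at the bottom. I eased up about 1 mm and drew the tray by the crossbar over the held-down button. Once the tray covered the button I raised the tip a few mm, drew the tray out, backed off the crossbar and rose clear.
- **Last checks:** The tray origin is at about rack x = -78 mm, worked out from the finger position (it had to pass -73 mm). In the pictures the button is up, the tray is between its rails, and the bail is inside the ledge edge. The strip tray, mug, jar and oak block look unmoved. The force on the tool was near zero.
- **Disagreements:** The wrist camera put the button about 3 mm further left (rack y) than the fit from the other two cameras, so I pressed between the two positions. After I eased off the button, the vertical force read 1.5 to 2.6 N, below the 4 N expected at flush. The pictures showed the button still sunk, and the tray rode over it without catching.

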